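Park the microscope parts in their recesses

ROBOT

A 7-joint arm with a two-finger parallel gripper is mounted at the origin on the work surface. World frame = base frame: x ahead of the robot, y to its left, z up, the work surface at z = 0. Lengths are in m, angles in degrees, forces in N, time in s.
With the tool pointing down it reaches from about 0.4 to 0.85 m from the base axis. Payload 6.9 kg.
Tool frame: the origin (TCP) lies on the centre line of the jaws, within the pads' length; the fingertips stand 8 mm ahead of it and the grasp point (between the pads) lies 11 mm behind it; z points along the fingers, y is the line along which they close (so a half turn about z gives the same grasp; the last joint's range is limited). The gripper opens to 85 mm and grips with 20 to 120 N. Pads are 22 mm wide; open, the fingers measure 114 mm over their backs; the gripper's body (76 mm by 85 mm) begins 54 mm behind the grasp point. The pads swing forward as they close: fully open they stand 13 mm farther back than shut.
Start: joints at [79.956, 29.078, -13.613, 85.955, 7.202, 65.827, -8.869], TCP at [0.173, -0.601, 0.239] pointing down, gripper open.
Joint ranges: [-176.47, 176.47], [-13.61, 117.27], [-81.72, 77.17], [0.22, 143.17], [-87.28, 267.28], [10, 112.55], [-165.47, 165.47]. Speed limits (degrees/s): [136.94, 136.94, 180, 180, 180, 180, 180].

INTERFACE

Orientations are given as a 3x3 rotation matrix whose columns are the frame's x, y, z axes.
In Python, from rig import bot gives the robot as it stands.
- The arm moves only by the tool carry_out, never from a script. Its argument "deltas" is a list of rows, each a list of 6 numbers: the shift along the tool's x, y, z in units of 0.5 m (1.0 is 0.5 m), then the turn, a rotation vector about the tool's x, y, z in units of pi/2 rad (1.0 is pi/2 rad). In form: [[dx, dy, dz, wx, wy, wz], ...]. A call has 1 to 10 rows; each row is the pose to reach, as a shift and turn from the pose commanded when the call began, along the tool's axes at that moment; what a row does not reach only later rows make up. A row lasts 1/8 s, in which the tool goes at most 62.5 mm and 10.7 degrees, less where a joint would pass 70% of its speed; a pose out of reach is approached as far as the arm can. A call with a number of a shift or a turn outside -1 to 1 is refused whole. A call with a gripper value outside its range is refused whole. "jaw" is the gripper command: -1 is fully open, 1 is shut, values between are in proportion, set as the call begins (left out, the last holds). The fingers move at their own pace and stop on an object; "force" is the grip in N (left out, the last holds). Time passes only in rows, so rows that repeat a pose let the fingers close. It gives the time, the measured TCP pose, the force, the opening and the grip force at its end, in the units of the state.
- bot.get_obs(): the state, without advancing time (a new reading comes with each control period).
- bot.snapshot(name): name is "scene" or "side" or "wrist"; returns the picture (400x640x3 uint8, red, green, blue); there is no depth.
- bot.calibration(name): a dict with "vfov" (degrees; the focal length in pixels is half the picture's height over the tangent of half this angle, whatever the lens; pixels are square), "cx", "cy" (the principal point, pixels), "R" (3x3) and "t" (3): a world point X has camera coordinates R X + t; the wrist camera has in their place "tool_from_camera" (4x4, takes a point from camera to tool coordinates, whose origin is the TCP and whose axes are the flange's). Camera axes: x right, y down, z forward; pixel columns grow to the right and rows downward; lengths in m; the calibration is good to about 2 mm. A picture is of the moment at which its call begins: read the wrist's pose just before it. calibration takes no time and is no camera call.
- bot.hand_in(): hands the job in; it is judged then, once.
The state is a dict: "time": time; "joint_pos": joint angles; "dq": joint speeds; "joint_torque": joint torques, N m; "eef_pos": TCP position; "tcp_rot": TCP orientation; "force": force on the tool from outside, world axes, zero at the start; "ft_torque": the same for the moment, N m; "gripper_width": finger opening in m; "grasp_force": force on a finger pad.
Only numpy, scipy, OpenCV 4.12 (cv2) and the standard library are available. Lean on these libraries where they do the work, as an engineer would, in place of code of your own. Each camera call takes 0.05 s, during which the arm holds its last target. There are 200 camera calls.

TASK

The repair is finished: put the eyepiece, the objective lens, the camera and the light dimmer away, each into the recess of the green block whose shape and size fits it, upright and resting flat on the recess floor. Set each one down gently rather than dropping it, and leave the smart watch and the amber jar where they are.

Things in the scene. Friction and masses are not known exactly. Their poses are not given: they have to be found in the camera images.
- eyepiece_mid (a point): Microscope eyepiece, loose, standing upright: black round part 54 mm tall, body 38 mm in diameter from 18 to 46 mm above its underside, on a narrower tube foot 30 mm in diameter and 16 mm high, with a rubber eyecup and a lens on top. The tallest and slimmest of the parts, about 90 g; origin at its centre, half-way up; z up.
- lens_mid (a point): Auxiliary objective lens, loose, lying flat: squat black round part 54 mm in diameter and 32 mm tall, with a wide glass in a steel ring on top, about 150 g; origin at its centre, half-way up; z up.
- camera_mid (a point): Microscope camera, loose, lying flat: plain grey box 64 mm (its x) by 44 mm (its y) by 30 mm tall, with three small buttons on a dark plate on top, about 160 g; origin at its centre, half-way up; z up. Any yaw.
- dimmer_mid (a point): Light dimmer, loose, lying flat: long slim black box 90 mm (its x) by 30 mm (its y) by 28 mm tall, with an aluminium knob, 20 mm across and 8 mm high, on top of it 28 mm from the middle towards its +x end; about 120 g. Origin at the centre of the box, 14 mm above its underside; z up. Any yaw.
- dock_eyepiece: Fixed flat block of moulded green plastic, 11 mm high, 64 x 64 mm in plan, with one small round 46 mm recess in the middle, 7 mm deep with a flat grey-lined floor 4 mm above the table; it is the place of the eyepiece. Origin at the centre of its underside, on the table; z up. It may stand anywhere in the far row of blocks and be turned.
- dock_lens: Fixed flat block of moulded green plastic, 11 mm high, 86 x 86 mm in plan, with one large round 70 mm recess in the middle, 7 mm deep with a flat grey-lined floor 4 mm above the table; it is the place of the objective lens. Origin at the centre of its underside, on the table; z up. It may stand anywhere in the far row of blocks and be turned.
- dock_camera: Fixed flat block of moulded green plastic, 11 mm high, 94 (its x) x 74 (its y) mm in plan, with one broad rectangular 80 mm (its x) by 60 mm (its y) recess in the middle, 7 mm deep with a flat grey-lined floor 4 mm above the table; it is the place of the camera. Origin at the centre of its underside, on the table; z up. It may stand anywhere in the far row of blocks and be turned; the camera may go in either way round, its long side along the recess's long side.
- dock_dimmer: Fixed flat block of moulded green plastic, 11 mm high, 120 (its x) x 60 (its y) mm in plan, with one long narrow 106 mm (its x) by 46 mm (its y) recess in the middle, 7 mm deep with a flat grey-lined floor 4 mm above the table; it is the place of the dimmer. Origin at the centre of its underside, on the table; z up. It may stand anywhere in the far row of blocks and be turned; the dimmer may go in either way round, along the recess.
- watch_mid (a point): Bystander: loose smart watch without its strap lying flat among the blocks near the middle of their row, a dark rounded slab 46 (its x) x 38 x 12 mm; origin at its centre, 6 mm up. To be left alone.
- jar_mid (a point): Bystander: loose closed amber glass jar with a black cap, standing at the far left, 48 mm in diameter, 55 mm tall; origin on its axis, 27.5 mm up. To be left alone.
There are look-alikes about, which are no part of the job. Leave any blue look-alike of the dock_dimmer alone.

How it is judged (in metres and radians):
At the end, for the whole second after the job is handed in: Each part rests on the floor of its own recess (within 3 mm), upright within 0.1 rad, centred within 11 mm (eyepiece, lens) or 14 mm (camera, dimmer); camera and dimmer within 0.3 rad of the recess's long direction, either way round; all released and at rest (horizontal distance between eyepiece_mid and dock_eyepiece below 0.011 m and z of eyepiece_mid in the frame of dock_eyepiece below 0.034 m and angle between each of eyepiece_mid, lens_mid, camera_mid, dimmer_mid's own z axis and vertical below 0.1 rad and linear speed of each of eyepiece, lens, camera, dimmer below 0.02 m/s and contact force between the fingers and eyepiece below 0.1 N and horizontal distance between lens_mid and dock_lens below 0.011 m and z of lens_mid in the frame of dock_lens below 0.023 m and contact force between the fingers and lens below 0.1 N and horizontal distance between camera_mid and dock_camera below 0.014 m and z of camera_mid in the frame of dock_camera below 0.022 m and contact force between the fingers and camera below 0.1 N and angle between the x axis of camera and the x axis of dock_camera, either way round below 0.3 rad and horizontal distance between dimmer_mid and dock_dimmer below 0.014 m and z of dimmer_mid in the frame of dock_dimmer below 0.021 m and contact force between the fingers and dimmer below 0.1 N and angle between the x axis of dimmer and the x axis of dock_dimmer, either way round below 0.3 rad); the robot touches nothing.
It fails at once if a part is dropped: it falls freely, touching nothing, faster than 0.6 m/s (a fall of about 20 mm) ((linear speed of eyepiece above 0.6 m/s and contact force between anything else and eyepiece below 0.05 N) or (linear speed of lens above 0.6 m/s and contact force between anything else and lens below 0.05 N) or (linear speed of camera above 0.6 m/s and contact force between anything else and camera below 0.05 N) or (linear speed of dimmer above 0.6 m/s and contact force between anything else and dimmer below 0.05 N)).
It fails at once if the watch is pushed more than 20 mm from where it was (distance of watch_mid from where it was at the start of the episode above 0.02 m).
It fails at once if the jar is pushed more than 20 mm from where it was (distance of jar_mid from where it was at the start of the episode above 0.02 m).
It fails at once if the jar is tipped over (angle between jar_mid's own z axis and vertical above 0.4 rad).
It also fails if it takes over 99 s, if anything falls off the work surface, if the arm or the gripper's body presses on something with over 40 N, if the wrist force passes 120 N, or if a joint passes its speed limit or range.

## Working session

There is one attempt and no reset: what is moved stays moved. The work goes in short steps, Python scripts to look and compute and a tool call to move; the robot and the scene stay as the last step left them, time stands still between calls to the robot, and variables do not carry over. Pictures are saved under pics/ and viewed, at most 14 in all, crops included, and the job is handed in when it is done.

Besides the shell and the picture viewer there is one more tool, called after "Request:" as name(argument=value, ...), one argument or row to a line, values as JSON. carry_out: Moves the arm, as the interface text tells. Its arguments: {"type":"object","properties":{"deltas":{"type":"array","items":{"type":"array","items":{"type":"number","minimum":-1,"maximum":1}}},"jaw":{"type":"number"},"force":{"type":"number"}},"required":["deltas"]}

```bash
ls; mkdir -p pics; python3 - <<'E'
from rig import bot
import cv2,numpy as np
np.set_printoptions(precision=4,suppress=True)
for n in("scene","side"):
    cv2.imwrite(f"pics/{n}0.png",bot.snapshot(n)[:,:,::-1]); print(n,bot.calibration(n))
print(bot.calibration("wrist"));o=bot.get_obs();print(o)
E
```

```text
pics
scene {'vfov': 48.035801814322745, 'cx': 321.2353558418627, 'cy': 201.88592928715786, 'R': array([[-0.1068,  0.9942, -0.0096],
       [ 0.8427,  0.0854, -0.5316],
       [-0.5277, -0.0648, -0.8469]]), 't': array([ 0.1212, -0.4019,  1.5375])}
side {'vfov': 53.8435840123858, 'cx': 315.0371184552289, 'cy': 195.59196758567052, 'R': array([[-0.9853, -0.1706, -0.0012],
       [-0.1335,  0.7755, -0.6171],
       [ 0.1062, -0.6079, -0.7869]]), 't': array([0.4997, 0.134 , 1.0596])}
{'vfov': 65.92508304554121, 'cx': 320.70641874143513, 'cy': 198.86084965031702, 'tool_from_camera': array([[-0.0007, -0.953 , -0.303 ,  0.0764],
       [ 1.    , -0.0006, -0.0004, -0.0005],
       [ 0.0002, -0.303 ,  0.953 , -0.1353],
       [ 0.    ,  0.    ,  0.    ,  1.    ]])}
{'time': 0.1, 'joint_pos': array([ 79.9558,  29.1204, -13.6098,  86.0036,   7.2017,  65.8242,
        -8.8691]), 'dq': array([-0.0077, -0.041 , -0.1556, -0.1145, -0.0182, -0.0079, -0.0144]), 'joint_torque': array([ -0.0048, -62.1834,  -2.1943, -25.0202,   0.0126,   0.0079,
         0.    ]), 'eef_pos': array([ 0.173 , -0.6001,  0.2385]), 'tcp_rot': array([[ 0.9608,  0.2771, -0.0004],
       [ 0.2771, -0.9608,  0.0015],
       [-0.    , -0.0016, -1.    ]]), 'force': array([-0.055 , -0.3427,  0.42  ]), 'ft_torque': array([-0.0053,  0.0098, -0.0076]), 'grasp_force': 0.0, 'gripper_width': 0.0851095871691407}
```

View pics/scene0.png

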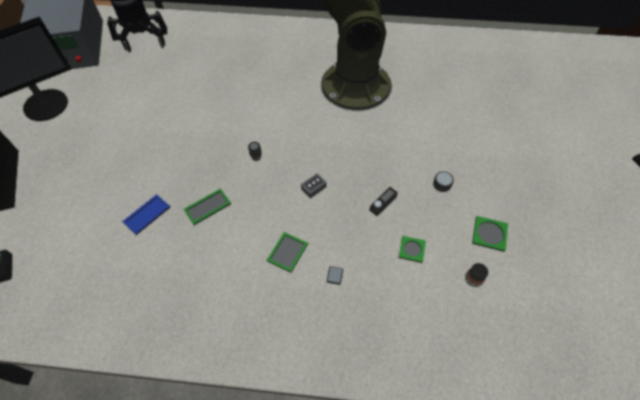

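View pics/side0.png

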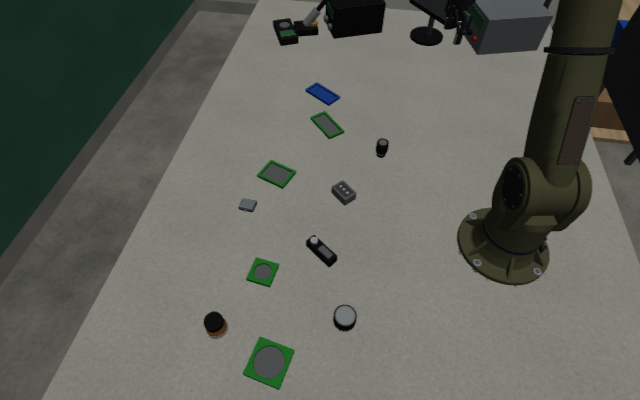

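The scene view shows the eyepiece (254,150), camera (314,186), dimmer (383,201) and lens (443,181). The green docks are: dimmer (207,206), camera (288,252), eyepiece (412,249) and lens (490,233). The blue decoy is at (146,214), the watch at (335,275) and the jar at (478,273). The side view agrees.

```bash
cat > h.py <<'E'
from rig import bot
import cv2,numpy as np
np.set_printoptions(precision=4,suppress=True)
def cam(n,o=None):
    c=bot.calibration(n);f=200/np.tan(np.radians(c['vfov'])/2)
    if n=="wrist":
        T=c['tool_from_camera'];R=o['tcp_rot']@T[:3,:3];p=o['tcp_rot']@T[:3,3]+o['eef_pos']
    else: R=c['R'].T;p=-R@c['t']
    return f,c['cx'],c['cy'],R,p
def cast(C,uv,z):
    f,cx,cy,R,p=C;uv=np.asarray(uv,float).reshape(-1,2)
    d=np.c_[(uv[:,0]-cx)/f,(uv[:,1]-cy)/f,np.ones(len(uv))]@R.T
    return (p+d*((z-p[2])/d[:,2])[:,None])[:,:2]
def rect(C,cnt,z):
    P=(cast(C,cnt,z)*1000).astype(np.float32)
    c,(w,h),a=cv2.minAreaRect(P)
    if w<h: w,h,a=h,w,a+90
    return np.array(c)/1000,w,h,(a+90)%180-90
def green(im):
    b=im.astype(int);return ((b[:,:,1]>b[:,:,0]+35)&(b[:,:,1]>b[:,:,2]+35)).astype(np.uint8)
def comps(m,amin=60):
    cs,_=cv2.findContours(m,cv2.RETR_EXTERNAL,cv2.CHAIN_APPROX_NONE)
    return [c for c in cs if cv2.contourArea(c)>amin]
def wrist(name):
    o=bot.get_obs();im=bot.snapshot("wrist");cv2.imwrite(f"pics/{name}.png",im[:,:,::-1]);return im,cam("wrist",o),o
E
python3 - <<'E'
from h import *
S={"scene":dict(eye=(254,150),cam=(314,186),dim=(383,201),lens=(443,181),watch=(335,275),jar=(478,273)),
"side":dict(eye=(382,148),cam=(344,192),dim=(321,250),lens=(345,317),watch=(248,205),jar=(214,324))}
H=dict(eye=.027,cam=.015,dim=.014,lens=.016,watch=.006,jar=.0275)
for n in S:
    im=bot.snapshot(n);C=cam(n)
    for c in comps(green(im)):
        r=rect(C,c,.011)
        if r[1]<150:print(n,"dock",*r, cv2.boundingRect(c))
    for k,(u,v) in S[n].items():
        w=30;s=im[v-w:v+w,u-w:u+w].astype(int)
        m=(np.abs(s-np.median(s,axis=(0,1))).sum(2)>75).astype(np.uint8)
        _,lab,st,ce=cv2.connectedComponentsWithStats(m)
        l=min(range(1,len(st)),key=lambda i:np.hypot(*(ce[i]-w))+(1e3 if st[i,4]<50 else 0))
        c=comps((lab==l).astype(np.uint8))[0]+np.array([u-w,v-w])
        print(n,k,cast(C,ce[l]+[u-w,v-w],H[k]),*rect(C,c,H[k]))
E
```

```text
scene dock [0.6111 0.1867] 65.03462982177734 63.03541946411133 -8.133987426757812 (399, 236, 27, 26)
scene dock [ 0.6531 -0.1433] 94.8111572265625 73.80561065673828 -20.820167541503906 (267, 232, 40, 39)
scene dock [0.5418 0.3971] 87.6162109375 84.93936157226562 -10.894752502441406 (473, 216, 35, 34)
scene dock [ 0.5352 -0.3901] 118.66923522949219 60.072059631347656 -48.13478088378906 (184, 189, 46, 35)
scene eye [[ 0.3397 -0.2875]] [ 0.3403 -0.2872] 79.66573333740234 41.19062042236328 19.876760482788086
scene cam [[ 0.4403 -0.098 ]] [ 0.4399 -0.0982] 73.28695678710938 60.242088317871094 -44.5919075012207
scene dim [[0.4717 0.106 ]] [0.4711 0.1051] 107.5848388671875 42.085227966308594 -36.9295654296875
scene lens [[0.3946 0.2726]] [0.3892 0.2739] 78.81690216064453 57.95005798339844 -17.170555114746094
scene watch [[ 0.707  -0.0114]] [ 0.7065 -0.0113] 49.41954040527344 40.61842346191406 -6.07281494140625
scene jar [[0.6775 0.3453]] [0.6775 0.3462] 75.76075744628906 48.85856628417969 -41.638614654541016
side dock [0.5416 0.3993] 86.78034973144531 85.80680847167969 79.3002700805664 (243
[... 222 characters left out ...]
dock [ 0.5343 -0.387 ] 126.80162811279297 59.8406982421875 -47.573463439941406 (311, 111, 33, 27)
side eye [[ 0.3426 -0.2898]] [ 0.3429 -0.2895] 87.24925994873047 40.15253829956055 81.51107025146484
side cam [[ 0.4403 -0.0969]] [ 0.4401 -0.0985] 78.3687515258789 57.231170654296875 -43.103050231933594
side dim [[0.4699 0.1085]] [0.4731 0.1049] 101.54991149902344 40.7797966003418 -37.48048782348633
side lens [[0.3895 0.2822]] [0.3897 0.2744] 64.81243133544922 53.90574645996094 -83.85090589523315
side watch [[ 0.7071 -0.0111]] [ 0.7069 -0.0114] 47.25333023071289 43.9739875793457 -5.917930603027344
side jar [[0.6789 0.3462]] [0.6793 0.3452] 66.50456237792969 46.690731048583984 -47.88679122924805
```

```bash
cat >> h.py <<'E'
from scipy.spatial.transform import Rotation as Ro
def go(x,y,z,yaw):
    "yaw: direction of tool x; prints delta row, rows needed, from the measured pose"
    o=bot.get_obs();R0=o['tcp_rot'];c,s=np.cos(np.radians(yaw)),np.sin(np.radians(yaw))
    R=np.array([[c,s,0],[s,-c,0],[0,0,-1]])
    d=R0.T@(np.array([x,y,z])-o['eef_pos']);w=Ro.from_matrix(R0.T@R).as_rotvec()
    print("row",np.r_[d/.5,w/(np.pi/2)].round(4).tolist(),"rows",np.linalg.norm(d)/.0625,np.degrees(np.linalg.norm(w))/10.7,"t",o['time'],"q7",o['joint_pos'][6])
E
python3 -c "
from h import *
go(.341,-.288,.18,50)"
```

```text
row [0.4958, -0.5069, 0.1181, -0.0007, -0.0002, -0.3768] rows 5.750058115793788 3.169255550983015 t 0.2 q7 -8.870075193004546
```

Request:
carry_out(
  deltas=[
    [0.4958,-0.5069,0.118,0,0,-0.377],
    [0.4958,-0.5069,0.118,0,0,-0.377],
    [0.4958,-0.5069,0.118,0,0,-0.377],
    [0.4958,-0.5069,0.118,0,0,-0.377],
    [0.4958,-0.5069,0.118,0,0,-0.377],
    [0.4958,-0.5069,0.118,0,0,-0.377],
    [0.4958,-0.5069,0.118,0,0,-0.377],
    [0.4958,-0.5069,0.118,0,0,-0.377],
    [0.4958,-0.5069,0.118,0,0,-0.377],
  ],
  jaw=-1,
  force=35,
)

```text
time: 1.32
eef_pos: [0.3405, -0.2897, 0.1803]
tcp_rot: [[0.644, 0.765, -0.0], [0.765, -0.644, -0.0], [-0.0, 0.0, -1.0]]
force: [-0.0, -0.9, 0.5]
gripper_width: 0.0854
grasp_force: 0.0
```

```bash
cat >> h.py <<'E'
def obj(im,C,z,xy,th=90):
    "dark/odd blob nearest to xy; returns centroid cast and rect at height z"
    s=im.astype(int);m=(np.abs(s-np.median(s,axis=(0,1))).sum(2)>th).astype(np.uint8)
    for c in comps(cv2.morphologyEx(m,cv2.MORPH_OPEN,np.ones((5,5))),400):
        r=rect(C,c,z);(u,v),rad=cv2.minEnclosingCircle(c)
        if np.hypot(*(r[0]-xy))<.12: print("obj",*r,"px",cv2.boundingRect(c))
E
python3 - <<'E'
from h import *
im,C,o=wrist("w1");print(o['eef_pos'],o['joint_pos']);obj(im,C,.04,[.341,-.288])
E
```

```text
[ 0.3405 -0.2897  0.1803] [ 57.4241  18.4564 -26.6538 116.4079  11.1334  47.5184 -15.7326]
obj [ 0.342 -0.283] 43.66344451904297 37.95734405517578 49.83382797241211 px (298, 158, 42, 47)
```

View pics/w1.png

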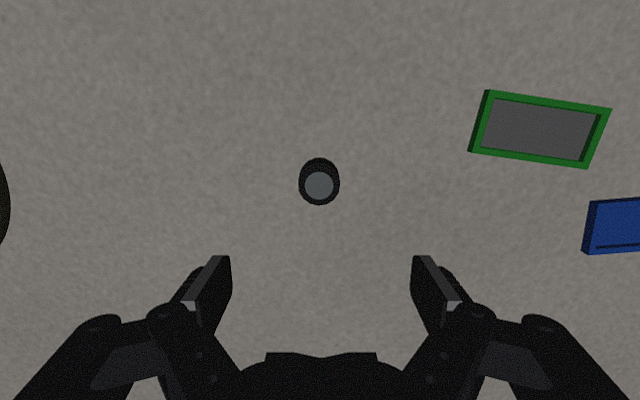

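The eyepiece is at (319,182) with its bright top lens at (319,185). The dimmer dock is at (540,128) and the blue decoy at the right edge.

```bash
python3 - <<'E'
from h import *
C=cam("wrist",bot.get_obs());p=cast(C,[[319,185.5]],.053)[0];print(p)
go(*p,.10,50);go(*p,.019,50)
E
```

```text
[ 0.3422 -0.2834]
row [0.0116, -0.0053, 0.1606, 0.0001, 0.0002, -0.0014] rows 1.2889775475139709 0.011504369579078803 t 1.375 q7 -15.739347763948174
row [0.0116, -0.0054, 0.3226, 0.0001, 0.0002, -0.0014] rows 2.582963720995553 0.011504369579078803 t 1.375 q7 -15.739347763948174
```

Request:
carry_out(
  deltas=[
    [0.009,-0.005,0.1],
    [0.009,-0.005,0.2],
    [0.009,-0.005,0.26],
    [0.009,-0.005,0.3],
    [0.009,-0.005,0.323],
    [0.009,-0.005,0.323],
  ],
)

```text
$.deltas[0]: bad value
```

Request:
carry_out(
  deltas=[
    [0.009,-0.005,0.1,0,0,0],
    [0.009,-0.005,0.2,0,0,0],
    [0.009,-0.005,0.26,0,0,0],
    [0.009,-0.005,0.3,0,0,0],
    [0.009,-0.005,0.323,0,0,0],
    [0.009,-0.005,0.323,0,0,0],
  ],
)

```text
time: 2.12
eef_pos: [0.3418, -0.2835, 0.0184]
tcp_rot: [[0.643, 0.766, -0.001], [0.766, -0.643, 0.0], [-0.0, -0.001, -1.0]]
force: [-0.2, -0.5, 0.8]
gripper_width: 0.0852
grasp_force: 0.0
```

Request:
carry_out(
  deltas=[
    [0,0,0,0,0,0],
    [0,0,0,0,0,0],
    [0,0,0,0,0,0],
    [0,0,0,0,0,0],
    [0,0,0,0,0,0],
    [0,0,0,0,0,0],
    [0,0,0,0,0,0],
    [0,0,0,0,0,0],
  ],
  jaw=1,
)

```text
time: 3.12
eef_pos: [0.3424, -0.2835, 0.0195]
tcp_rot: [[0.643, 0.766, 0.001], [0.766, -0.643, -0.001], [-0.0, 0.001, -1.0]]
force: [-1.0, 0.3, 6.3]
gripper_width: 0.0372
grasp_force: 34.4
```

Request:
carry_out(
  deltas=[
    [0,0,-0.02,0,0,0],
    [0,0,-0.12,0,0,0],
    [0,0,-0.22,0,0,0],
    [0,0,-0.25,0,0,0],
    [0,0,-0.25,0,0,0],
  ],
)

```text
time: 3.75
eef_pos: [0.3424, -0.2837, 0.1453]
tcp_rot: [[0.643, 0.766, 0.002], [0.766, -0.643, -0.002], [-0.0, 0.003, -1.0]]
force: [-0.5, -0.4, -0.8]
gripper_width: 0.037
grasp_force: 35.6
```

```bash
python3 -c "
from h import *
print(bot.get_obs()['gripper_width']);go(.611,.188,.145,107)"
```

```text
0.036962032791971806
row [1.0679, -0.1952, -0.0003, 0.0017, 0.0012, -0.6335] rows 8.68493563716285 5.328329345638053 t 3.75 q7 -19.702798046717778
```

Request:
carry_out(
  deltas=[
    [0.12,-0.022,0,0,0,-0.08],
    [0.24,-0.044,0,0,0,-0.16],
    [0.36,-0.066,0,0,0,-0.24],
    [0.48,-0.088,0,0,0,-0.32],
    [0.6,-0.11,0,0,0,-0.4],
    [0.72,-0.132,0,0,0,-0.48],
    [0.84,-0.154,0,0,0,-0.55],
    [0.95,-0.17,0,0,0,-0.62],
    [0.98,-0.18,0,0.001,0.001,-0.633],
    [0.98,-0.18,0,0.001,0.001,-0.633],
  ],
)

```text
time: 5.0
eef_pos: [0.5871, 0.1507, 0.1424]
tcp_rot: [[-0.293, 0.956, -0.004], [0.956, 0.293, 0.002], [0.003, -0.003, -1.0]]
force: [0.0, -0.1, -1.3]
gripper_width: 0.037
grasp_force: 35.6
```

```bash
cat >> h.py <<'E'
def docks(im,C):
    for c in comps(green(im),400):
        x,y,w,h=cv2.boundingRect(c)
        if x>1 and y>1 and x+w<639 and y+h<399:
            r=rect(C,c,.011); print("dock",*r,"px",(x,y,w,h))
E
python3 -c "
from h import *
im,C,o=wrist('w2');docks(im,C);print(o['gripper_width']);go(.611,.188,.145,107)"
```

```text
dock [0.6099 0.1896] 64.11030578613281 63.711456298828125 -8.071678161621094 px (313, 109, 98, 96)
0.03697609178873028
row [0.0606, 0.0686, -0.005, -0.0021, -0.0009, -0.0006] rows 0.7334897595464611 0.019868464019699016 t 5.05 q7 -25.522627206087176
```

View pics/w2.png

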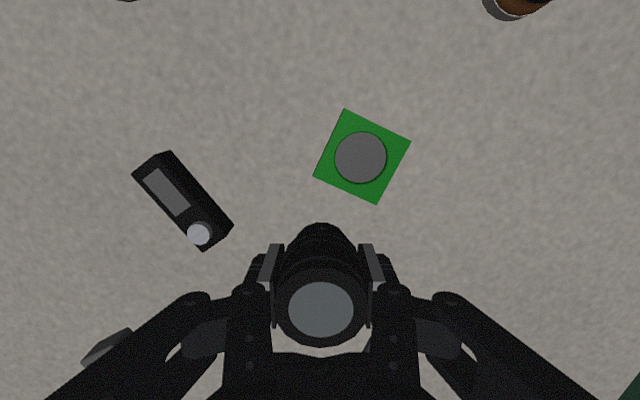

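The eyepiece is held upright between the pads, with its top glass at (321,309). The eyepiece dock is centred at (361,157), and the dimmer at (183,200) with its knob at (199,234).

```bash
python3 - <<'E'
from h import *
o=bot.get_obs();C=cam("wrist",o);p=cast(C,[[321,309]],o['eef_pos'][2]+.034)[0];d=p-o['eef_pos'][:2]
print("offset world",d,"tool",o['tcp_rot'][:2,:2].T@d)
q=np.array([.610,.189]);go(*q,.12,107);q=q-d;go(*q,.024,107)
obj(cv2.imread("pics/w2.png")[:,:,::-1],C,.02,[.47,.105])
E
```

```text
offset world [-0.0012  0.0006] tool [ 0.001  -0.0009]
row [0.0631, 0.0674, 0.045, -0.0021, -0.0009, -0.0006] rows 0.8217532192900769 0.019868464019699016 t 5.05 q7 -25.522627206087176
row [0.0609, 0.0699, 0.237, -0.0021, -0.0009, -0.0006] rows 2.0361122675798584 0.019868464019699016 t 5.05 q7 -25.522627206087176
obj [0.4728 0.1078] 92.41442108154297 43.642337799072266 -37.67545700073242 px (132, 150, 101, 102)
```

Request:
carry_out(
  deltas=[
    [0.062,0.069,0,-0.002,-0.001,0],
    [0.062,0.069,0.09,-0.002,-0.001,0],
    [0.062,0.069,0.17,-0.002,-0.001,0],
    [0.062,0.069,0.2,-0.002,-0.001,0],
    [0.062,0.069,0.22,-0.002,-0.001,0],
    [0.062,0.069,0.23,-0.002,-0.001,0],
    [0.062,0.069,0.235,-0.002,-0.001,0],
    [0.062,0.069,0.235,-0.002,-0.001,0],
  ],
)

```text
time: 6.05
eef_pos: [0.6121, 0.1901, 0.027]
tcp_rot: [[-0.292, 0.956, 0.003], [0.956, 0.292, 0.001], [0.0, 0.004, -1.0]]
force: [-0.9, -0.2, 0.3]
gripper_width: 0.0371
grasp_force: 35.7
```

Request:
carry_out(
  deltas=[
    [-0.002,0,0.003,0,0,0],
    [-0.002,0,0.006,0,0,0],
    [-0.002,0,0.007,0,0,0],
    [-0.002,0,0.007,0,0,0],
  ],
)

```text
time: 6.55
eef_pos: [0.6123, 0.189, 0.0236]
tcp_rot: [[-0.292, 0.956, 0.003], [0.956, 0.292, 0.001], [-0.0, 0.003, -1.0]]
force: [-1.8, -1.0, 4.6]
gripper_width: 0.0369
grasp_force: 36.3
```

Contact with the floor (about 5 N); releasing and rising.

Request:
carry_out(
  deltas=[
    [0,0,0,0,0,0],
    [0,0,0,0,0,0],
    [0,0,0,0,0,0],
    [0,0,0,0,0,0],
    [0,0,0,0,0,0],
    [0,0,0,0,0,0],
  ],
  jaw=-1,
)

```text
time: 7.3
eef_pos: [0.6121, 0.1891, 0.0228]
tcp_rot: [[-0.292, 0.956, 0.002], [0.956, 0.292, 0.001], [0.001, 0.003, -1.0]]
force: [-0.2, 0.0, -1.3]
gripper_width: 0.0851
grasp_force: 0.0
```

Request:
carry_out(
  deltas=[
    [0,0,-0.04,0,0,0],
    [0,0,-0.14,0,0,0],
    [0,0,-0.24,0,0,0],
    [0,0,-0.31,0,0,0],
    [0,0,-0.31,0,0,0],
  ],
)

```text
time: 7.92
eef_pos: [0.6131, 0.1901, 0.1827]
tcp_rot: [[-0.292, 0.956, 0.009], [0.956, 0.292, 0.004], [0.001, 0.01, -1.0]]
force: [0.0, -0.3, -0.6]
gripper_width: 0.0852
grasp_force: 0.0
```

```bash
python3 -c "
from h import *
im,C,o=wrist('w3');docks(im,C);obj(im,C,.057,[.61,.19]);obj(im,C,.014,[.47,.1]);print(o['gripper_width'],o['eef_pos']);go(.472,.107,.18,142)"
```

```text
dock [0.6099 0.1899] 64.33318328857422 63.623146057128906 81.92952728271484 px (277, 139, 82, 80)
obj [0.6066 0.2008] 56.82661437988281 54.39146423339844 82.10200500488281 px (279, 140, 79, 78)
obj [0.4711 0.1068] 93.77961730957031 46.64015579223633 -37.5159912109375 px (122, 174, 88, 86)
0.08522953218761654 [0.6131 0.1901 0.1827]
row [-0.0755, -0.3164, -0.0013, 0.0039, 0.0009, -0.389] rows 2.6022391696225156 3.2722261467199516 t 7.975 q7 -26.009629116478354
```

View pics/w3.png

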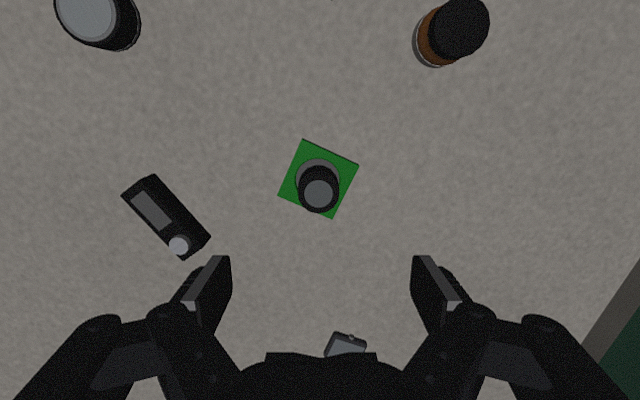

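The eyepiece stands upright inside its recess (top at (319,193), dock centre (318,178)). The dimmer is at (166,217) with its knob at (178,245).

Request:
carry_out(
  deltas=[
    [-0.0755,-0.316,0.02,0.004,0.001,-0.389],
    [-0.0755,-0.316,0.02,0.004,0.001,-0.389],
    [-0.0755,-0.316,0.02,0.004,0.001,-0.389],
    [-0.0755,-0.316,0.02,0.004,0.001,-0.389],
    [-0.0755,-0.316,0.02,0.004,0.001,-0.389],
    [-0.0755,-0.316,0.02,0.004,0.001,-0.389],
  ],
)

```text
time: 8.72
eef_pos: [0.4718, 0.1067, 0.1672]
tcp_rot: [[-0.787, 0.617, -0.004], [0.617, 0.787, -0.001], [0.003, -0.003, -1.0]]
force: [0.3, -0.1, 0.2]
gripper_width: 0.0851
grasp_force: 0.0
```

```bash
python3 -c "
from h import *
C=cam('wrist',bot.get_obs())
im,C,o=wrist('w4');obj(im,C,.028,[.47,.1]);print(o['gripper_width'],o['eef_pos'],o['joint_pos'])"
```

```text
obj [0.4706 0.1086] 91.95332336425781 30.07122230529785 -37.5606689453125 px (306, 138, 34, 97)
0.0850988718226554 [0.4718 0.1067 0.1672] [ 21.4698  28.812  -54.8038 112.1791  28.9516  54.1753   4.1932]
```

View pics/w4.png

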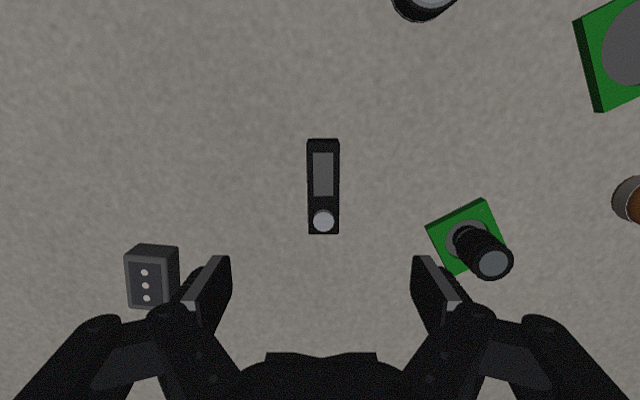

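The dimmer is seen straight along the tool at (323,187), knob at (323,221), camera at (150,277).

```bash
python3 -c "
from h import *
go(.4708,.1083,.015,142.4)"
```

```text
row [0.0025, 0.0018, 0.3045, -0.0019, -0.0018, -0.0049] rows 2.435724439678482 0.04682282549223868 t 8.775 q7 4.202595418980647
```

Request:
carry_out(
  deltas=[
    [0.0025,0.0018,0.1,-0.001,-0.001,-0.005],
    [0.0025,0.0018,0.2,-0.001,-0.001,-0.005],
    [0.0025,0.0018,0.26,-0.001,-0.001,-0.005],
    [0.0025,0.0018,0.29,-0.001,-0.001,-0.005],
    [0.0025,0.0018,0.3,-0.001,-0.001,-0.005],
    [0.0025,0.0018,0.304,-0.001,-0.001,-0.005],
    [0.0025,0.0018,0.304,-0.001,-0.001,-0.005],
  ],
)

```text
time: 9.65
eef_pos: [0.4713, 0.108, 0.0162]
tcp_rot: [[-0.793, 0.61, -0.0], [0.61, 0.793, -0.001], [-0.0, -0.0, -1.0]]
force: [0.7, 0.8, 0.5]
gripper_width: 0.0854
grasp_force: 0.0
```

Request:
carry_out(
  deltas=[
    [0,0,0,0,0,0],
    [0,0,0,0,0,0],
    [0,0,0,0,0,0],
    [0,0,0,0,0,0],
    [0,0,0,0,0,0],
    [0,0,0,0,0,0],
    [0,0,0,0,0,0],
    [0,0,0,0,0,0],
    [0,0,0,0,0,0],
  ],
  jaw=1,
)

```text
time: 10.78
eef_pos: [0.4709, 0.108, 0.0158]
tcp_rot: [[-0.793, 0.61, -0.001], [0.61, 0.793, -0.001], [0.0, -0.001, -1.0]]
force: [-1.0, -0.1, 5.4]
gripper_width: 0.0294
grasp_force: 35.3
```

Request:
carry_out(
  deltas=[
    [0,0,-0.02,0,0,0],
    [0,0,-0.12,0,0,0],
    [0,0,-0.22,0,0,0],
    [0,0,-0.25,0,0,0],
    [0,0,-0.25,0,0,0],
  ],
)

```text
time: 11.4
eef_pos: [0.4712, 0.1077, 0.141]
tcp_rot: [[-0.792, 0.61, 0.0], [0.61, 0.792, -0.001], [-0.001, -0.001, -1.0]]
force: [-0.4, -0.2, -0.7]
gripper_width: 0.0294
grasp_force: 35.2
```

```bash
python3 -c "
from h import *
print(bot.get_obs()['gripper_width']);go(.53,-.30,.145,132);go(.58,-.44,.145,132)"
```

```text
0.02937276759515438
row [-0.5907, -0.5743, -0.0073, -0.0004, 0.0005, 0.1156] rows 6.590950451276002 0.9723518076537496 t 11.4 q7 1.9202641580604929
row [-0.8407, -0.7351, -0.007, -0.0004, 0.0005, 0.1156] rows 8.934618646179807 0.9723518076537496 t 11.4 q7 1.9202641580604929
```

Request:
carry_out(
  deltas=[
    [-0.1,-0.097,-0.007,0,0,0.02],
    [-0.2,-0.193,-0.007,0,0,0.04],
    [-0.3,-0.29,-0.007,0,0,0.06],
    [-0.4,-0.386,-0.007,0,0,0.08],
    [-0.5,-0.483,-0.007,0,0,0.1],
    [-0.59,-0.574,-0.007,0,0,0.115],
    [-0.68,-0.631,-0.007,0,0,0.116],
    [-0.77,-0.69,-0.007,0,0,0.116],
    [-0.84,-0.735,-0.007,0,0,0.116],
    [-0.84,-0.735,-0.007,0,0,0.116],
  ],
)

```text
time: 12.65
eef_pos: [0.5781, -0.445, 0.1393]
tcp_rot: [[-0.664, 0.748, -0.006], [0.748, 0.664, -0.001], [0.003, -0.005, -1.0]]
force: [-0.5, 0.5, -1.2]
gripper_width: 0.0294
grasp_force: 35.1
```

```bash
python3 -c "
from h import *
im,C,o=wrist('w5');docks(im,C);print(o['gripper_width'],o['eef_pos'],o['joint_pos'])"
```

```text
dock [ 0.5338 -0.3876] 119.48486328125 60.039215087890625 -48.33015441894531 px (290, 28, 79, 153)
0.029389292158692383 [ 0.5781 -0.445   0.1393] [ 57.7246  49.0865 -47.4586  74.5841  36.0838  71.7518  50.7452]
```

View pics/w5.png

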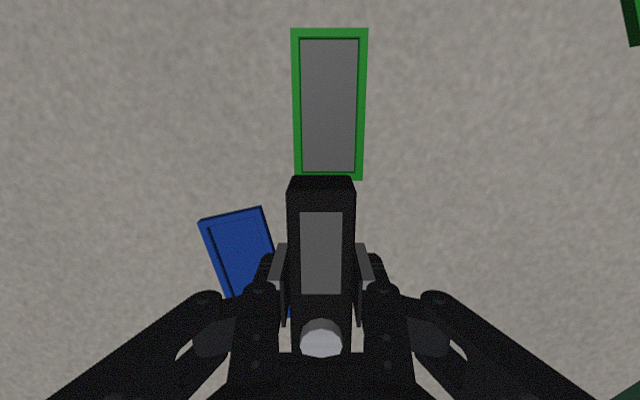

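The dimmer is held level. The green dimmer dock is centred at (329,104) ahead of it, and the blue decoy is to the left at (240,255).

```bash
python3 -c "
from h import *
go(.534,-.388,.06,131.7);go(.534,-.388,.0205,131.7)"
```

```text
row [0.138, 0.005, 0.1605, -0.0021, -0.0029, 0.0012] rows 1.6941257928517757 0.031853168395050695 t 12.7 q7 50.686440922206195
row [0.1376, 0.0053, 0.2395, -0.0021, -0.0029, 0.0012] rows 2.2105759376415697 0.031853168395050695 t 12.7 q7 50.686440922206195
```

Request:
carry_out(
  deltas=[
    [0.07,0.003,0,-0.002,-0.003,0.001],
    [0.138,0.005,0.05,-0.002,-0.003,0.001],
    [0.138,0.005,0.13,-0.002,-0.003,0.001],
    [0.138,0.005,0.18,-0.002,-0.003,0.001],
    [0.138,0.005,0.21,-0.002,-0.003,0.001],
    [0.138,0.005,0.225,-0.002,-0.003,0.001],
    [0.138,0.005,0.232,-0.002,-0.003,0.001],
    [0.138,0.005,0.232,-0.002,-0.003,0.001],
  ],
)

```text
time: 13.7
eef_pos: [0.5357, -0.3865, 0.0286]
tcp_rot: [[-0.668, 0.744, 0.005], [0.744, 0.668, -0.002], [-0.005, 0.002, -1.0]]
force: [0.5, -0.2, -0.2]
gripper_width: 0.0294
grasp_force: 35.2
```

Request:
carry_out(
  deltas=[
    [0,-0.004,0.006,0,0,0],
    [0,-0.004,0.012,0,0,0],
    [0,-0.004,0.016,0,0,0],
    [0,-0.004,0.018,0,0,0],
    [0,-0.004,0.018,0,0,0],
  ],
)

```text
time: 14.32
eef_pos: [0.5339, -0.388, 0.0199]
tcp_rot: [[-0.668, 0.744, 0.004], [0.744, 0.668, -0.003], [-0.005, 0.001, -1.0]]
force: [-1.5, 0.5, 5.0]
gripper_width: 0.0294
grasp_force: 35.9
```

Floor contact; release, rise, and look.

Request:
carry_out(
  deltas=[
    [0,0,0,0,0,0],
    [0,0,0,0,0,0],
    [0,0,0,0,0,0],
    [0,0,0,0,0,0],
    [0,0,0,0,0,0],
    [0,0,0,0,0,0],
    [0,0,0,0,0,0],
  ],
  jaw=-1,
)

```text
time: 15.2
eef_pos: [0.5339, -0.3878, 0.0192]
tcp_rot: [[-0.668, 0.744, 0.004], [0.744, 0.668, -0.002], [-0.004, 0.002, -1.0]]
force: [-0.5, 0.5, 0.2]
gripper_width: 0.0854
grasp_force: 0.0
```

Request:
carry_out(
  deltas=[
    [0,0,-0.04,0,0,0],
    [0,0,-0.14,0,0,0],
    [0,0,-0.24,0,0,0],
    [0,0,-0.3,0,0,0],
    [0,0,-0.3,0,0,0],
  ],
)

```text
time: 15.82
eef_pos: [0.535, -0.3876, 0.1736]
tcp_rot: [[-0.668, 0.744, 0.009], [0.744, 0.668, -0.005], [-0.01, 0.003, -1.0]]
force: [0.6, -0.1, -0.3]
gripper_width: 0.0854
grasp_force: 0.0
```

```bash
python3 -c "
from h import *
im,C,o=wrist('w6');docks(im,C);print(o['gripper_width'],o['eef_pos']);go(.44,-.098,.165,136)"
```

```text
dock [ 0.5335 -0.3878] 120.00979614257812 59.903297424316406 -48.38077163696289 px (288, 119, 64, 118)
0.08537546637546359 [ 0.535  -0.3876  0.1736]
row [0.5566, 0.2471, 0.0093, 0.0012, 0.0048, -0.0453] rows 4.8722492101230355 0.3835081393322509 t 15.875 q7 47.035673280160815
```

View pics/w6.png

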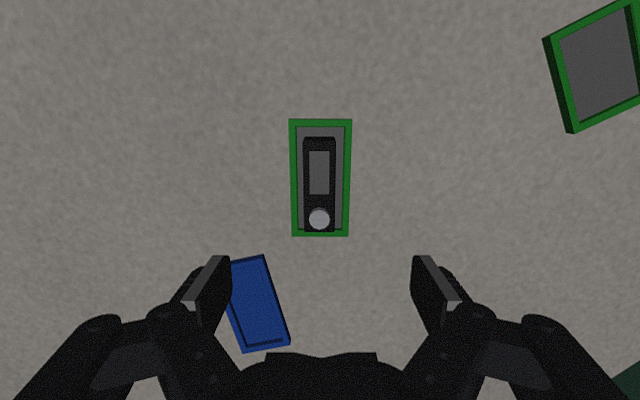

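```bash
python3 - <<'E'
from h import *
C=cam("wrist",bot.get_obs())
print(cast(C,[[319,219]],.040),cast(C,[[303,137],[336,137],[303,231],[336,231]],.032))
print(cast(C,[[319.5,137]],.032),cast(C,[[319.5,231.5]],.032))
E
```

```text
[[ 0.5503 -0.409 ]] [[ 0.4904 -0.3631]
 [ 0.512  -0.3438]
 [ 0.5492 -0.431 ]
 [ 0.573  -0.4097]]
[[ 0.5012 -0.3535]] [[ 0.5614 -0.4208]]
```

The dimmer lies inside its recess, centred to about 3 mm. Now to the camera.

Request:
carry_out(
  deltas=[
    [0.11,0.05,0.01,0.001,0.005,-0.045],
    [0.22,0.1,0.01,0.001,0.005,-0.045],
    [0.33,0.15,0.01,0.001,0.005,-0.045],
    [0.44,0.2,0.01,0.001,0.005,-0.045],
    [0.55,0.245,0.01,0.001,0.005,-0.045],
    [0.556,0.247,0.01,0.001,0.005,-0.045],
    [0.556,0.247,0.01,0.001,0.005,-0.045],
  ],
)

```text
time: 16.75
eef_pos: [0.4394, -0.0986, 0.163]
tcp_rot: [[-0.719, 0.695, -0.003], [0.695, 0.719, 0.002], [0.004, -0.001, -1.0]]
force: [0.3, -0.2, -0.4]
gripper_width: 0.0855
grasp_force: 0.0
```

```bash
python3 -c "
from h import *
im,C,o=wrist('w7');obj(im,C,.03,[.44,-.098],60);print(o['gripper_width'],o['eef_pos'],o['joint_pos'])"
```

```text
obj [ 0.4374 -0.093 ] 66.1739730834961 44.15196228027344 -44.02581024169922 px (300, 150, 50, 72)
0.08549175833527731 [ 0.4394 -0.0986  0.163 ] [ 48.7528  26.4479 -55.886  117.0151  28.1012  51.1386  23.2646]
```

View pics/w7.png

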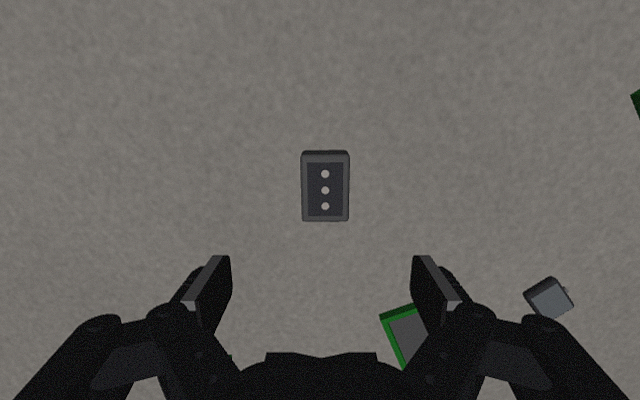

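The camera is at (325,188) aligned with the tool, its buttons in a line along its long side. The watch is at (549,297).

```bash
python3 -c "
from h import *
C=cam('wrist',bot.get_obs());p=cast(C,[[325,188.5]],.03)[0];print(p);go(*p,.016,136)"
```

```text
[ 0.4391 -0.0945]
row [0.0063, 0.0063, 0.2938, -0.0004, -0.0024, -0.0011] rows 2.351094299780905 0.02273686438635773 t 16.8 q7 23.264118123918006
```

Request:
carry_out(
  deltas=[
    [0.004,0.006,0.1,0,-0.002,0],
    [0.004,0.006,0.2,0,-0.002,0],
    [0.004,0.006,0.255,0,-0.002,0],
    [0.004,0.006,0.28,0,-0.002,0],
    [0.004,0.006,0.29,0,-0.002,0],
    [0.004,0.006,0.294,0,-0.002,0],
    [0.004,0.006,0.294,0,-0.002,0],
  ],
)

```text
time: 17.68
eef_pos: [0.4403, -0.0945, 0.0168]
tcp_rot: [[-0.719, 0.695, 0.001], [0.695, 0.719, -0.0], [-0.001, 0.0, -1.0]]
force: [0.3, -0.6, -0.0]
gripper_width: 0.0855
grasp_force: 0.0
```

Request:
carry_out(
  deltas=[
    [0,0,0,0,0,0],
    [0,0,0,0,0,0],
    [0,0,0,0,0,0],
    [0,0,0,0,0,0],
    [0,0,0,0,0,0],
    [0,0,0,0,0,0],
    [0,0,0,0,0,0],
    [0,0,0,0,0,0],
  ],
  jaw=1,
)

```text
time: 18.68
eef_pos: [0.44, -0.0943, 0.0166]
tcp_rot: [[-0.719, 0.695, 0.0], [0.695, 0.719, -0.0], [-0.0, 0.0, -1.0]]
force: [-0.7, -0.1, 5.8]
gripper_width: 0.0434
grasp_force: 35.5
```

Request:
carry_out(
  deltas=[
    [0,0,-0.02,0,0,0],
    [0,0,-0.12,0,0,0],
    [0,0,-0.22,0,0,0],
    [0,0,-0.25,0,0,0],
    [0,0,-0.25,0,0,0],
  ],
)

```text
time: 19.3
eef_pos: [0.44, -0.0947, 0.1418]
tcp_rot: [[-0.718, 0.696, 0.001], [0.696, 0.718, -0.001], [-0.001, 0.0, -1.0]]
force: [0.2, -0.1, -1.6]
gripper_width: 0.0432
grasp_force: 36.5
```

```bash
python3 -c "
from h import *
print(bot.get_obs()['gripper_width']);go(.715,-.167,.145,159);go(.653,-.142,.145,159)"
```

```text
0.04315235680223278
row [-0.4956, 0.2788, -0.0057, -0.0, 0.0009, -0.2565] rows 4.549535254832712 2.1574669789627094 t 19.3 q7 20.229811210292343
row [-0.3718, 0.2285, -0.0059, -0.0, 0.0009, -0.2565] rows 3.491143098034131 2.1574669789627094 t 19.3 q7 20.229811210292343
```

Request:
carry_out(
  deltas=[
    [-0.1,0.056,-0.005,0,0,-0.09],
    [-0.2,0.112,-0.005,0,0,-0.17],
    [-0.3,0.168,-0.005,0,0,-0.25],
    [-0.4,0.224,-0.005,0,0,-0.256],
    [-0.49,0.275,-0.005,0,0,-0.256],
    [-0.495,0.279,-0.005,0,0,-0.256],
    [-0.495,0.279,-0.005,0,0,-0.256],
  ],
)

```text
time: 20.18
eef_pos: [0.7138, -0.165, 0.141]
tcp_rot: [[-0.934, 0.357, -0.004], [0.357, 0.934, 0.001], [0.004, -0.001, -1.0]]
force: [0.2, 0.4, -1.7]
gripper_width: 0.0435
grasp_force: 36.4
```

```bash
python3 -c "
from h import *
im,C,o=wrist('w8');docks(im,C);print(o['gripper_width'],o['eef_pos'],o['joint_pos'],o['time'])"
```

```text
dock [ 0.652  -0.1409] 93.27816009521484 74.13813018798828 -20.922225952148438 px (275, 56, 94, 117)
0.04354638291505032 [ 0.7138 -0.165   0.141 ] [ 35.2626  51.0905 -53.4362  73.8193  40.3592  74.5334  51.1378] 20.175
```

View pics/w8.png

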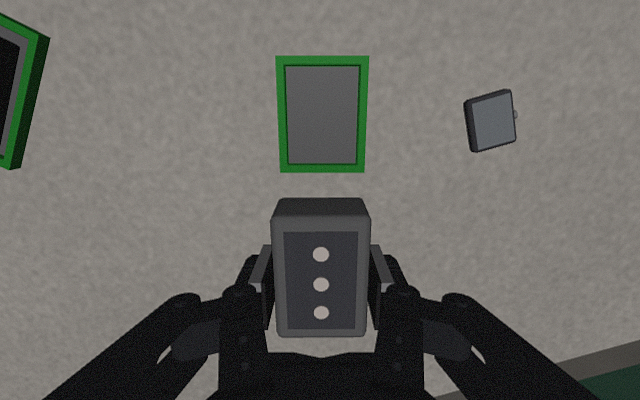

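The camera is held level and aligned, middle button at (321,284). The dock is centred at (322,114) and the watch is at (491,120), clear of the path.

```bash
python3 -c "
from h import *
o=bot.get_obs();C=cam('wrist',o);d=cast(C,[[321,284]],.1545)[0]-o['eef_pos'][:2];print(d)
q=np.array([.6523,-.1412])-d;go(*q,.028,159);print(q)"
```

```text
[ 0.001  -0.0005]
row [0.1329, 0.0015, 0.2281, -0.0005, -0.002, 0.0011] rows 2.1124814311161573 0.019811245009814002 t 20.225 q7 51.14383658111858
[ 0.6513 -0.1407]
```

Request:
carry_out(
  deltas=[
    [0.07,0.001,0,0,-0.002,0.001],
    [0.133,0.001,0.05,0,-0.002,0.001],
    [0.133,0.001,0.13,0,-0.002,0.001],
    [0.133,0.001,0.18,0,-0.002,0.001],
    [0.133,0.001,0.21,0,-0.002,0.001],
    [0.133,0.001,0.225,0,-0.002,0.001],
    [0.133,0.001,0.228,0,-0.002,0.001],
    [0.133,0.001,0.228,0,-0.002,0.001],
  ],
)

```text
time: 21.22
eef_pos: [0.6532, -0.1416, 0.0304]
tcp_rot: [[-0.933, 0.36, 0.004], [0.36, 0.933, -0.001], [-0.004, 0.0, -1.0]]
force: [0.7, 1.0, -0.5]
gripper_width: 0.0434
grasp_force: 36.5
```

Target z is about 0.0206: 10 mm more.

Request:
carry_out(
  deltas=[
    [0.002,0,0.007,0,0,0],
    [0.002,0,0.013,0,0,0],
    [0.002,0,0.017,0,0,0],
    [0.002,0,0.02,0,0,0],
    [0.002,0,0.02,0,0,0],
  ],
)

```text
time: 21.85
eef_pos: [0.6519, -0.1414, 0.0207]
tcp_rot: [[-0.933, 0.36, 0.003], [0.36, 0.933, -0.002], [-0.003, -0.0, -1.0]]
force: [-3.7, -1.0, 7.1]
gripper_width: 0.0433
grasp_force: 37.6
```

Request:
carry_out(
  deltas=[
    [0,0,0,0,0,0],
    [0,0,0,0,0,0],
    [0,0,0,0,0,0],
    [0,0,0,0,0,0],
    [0,0,0,0,0,0],
    [0,0,0,0,0,0],
  ],
  jaw=-1,
)

```text
time: 22.6
eef_pos: [0.6519, -0.1413, 0.0196]
tcp_rot: [[-0.933, 0.36, 0.003], [0.36, 0.933, -0.001], [-0.003, 0.0, -1.0]]
force: [0.1, 0.9, 0.7]
gripper_width: 0.0853
grasp_force: 0.0
```

Request:
carry_out(
  deltas=[
    [0,0,-0.04,0,0,0],
    [0,0,-0.14,0,0,0],
    [0,0,-0.24,0,0,0],
    [0,0,-0.3,0,0,0],
    [0,0,-0.3,0,0,0],
  ],
)

```text
time: 23.22
eef_pos: [0.653, -0.1405, 0.1741]
tcp_rot: [[-0.933, 0.36, 0.009], [0.36, 0.933, -0.001], [-0.009, 0.002, -1.0]]
force: [0.4, -0.4, -1.4]
gripper_width: 0.0852
grasp_force: 0.0
```

```bash
python3 -c "
from h import *
im,C,o=wrist('w9');docks(im,C);print(o['gripper_width'],o['eef_pos']);go(.39,.276,.165,130)"
```

```text
dock [ 0.6513 -0.1407] 93.60675048828125 73.71678161621094 -20.934432983398438 px (281, 133, 78, 92)
dock [ 0.5334 -0.3877] 120.51284790039062 59.91871643066406 -48.01960372924805 px (15, 88, 70, 136)
0.08519726332613643 [ 0.653  -0.1405  0.1741]
row [0.789, 0.5897, 0.0095, 0.0013, 0.0035, 0.3214] rows 7.880448757027937 2.703254289649054 t 23.275 q7 47.29038420312458
```

View pics/w9.png

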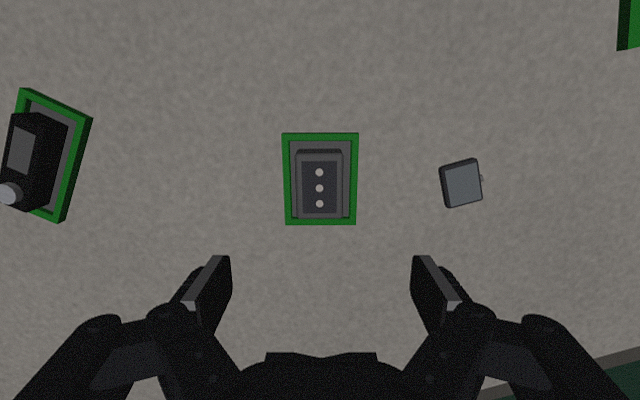

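The camera sits inside its recess (middle button (319,188), dock centre (320,179)) and the watch is undisturbed at (461,184). Now the lens.

Request:
carry_out(
  deltas=[
    [0.1,0.075,0.009,0.001,0.003,0.05],
    [0.2,0.15,0.009,0.001,0.003,0.1],
    [0.3,0.225,0.009,0.001,0.003,0.15],
    [0.4,0.3,0.009,0.001,0.003,0.2],
    [0.5,0.375,0.009,0.001,0.003,0.25],
    [0.6,0.45,0.009,0.001,0.003,0.3],
    [0.7,0.525,0.009,0.001,0.003,0.321],
    [0.785,0.587,0.009,0.001,0.003,0.321],
    [0.789,0.59,0.009,0.001,0.003,0.321],
    [0.789,0.59,0.009,0.001,0.003,0.321],
  ],
)

```text
time: 24.52
eef_pos: [0.3894, 0.2753, 0.1635]
tcp_rot: [[-0.644, 0.765, -0.003], [0.765, 0.644, -0.001], [0.001, -0.003, -1.0]]
force: [0.2, 0.1, -0.1]
gripper_width: 0.0854
grasp_force: 0.0
```

```bash
python3 -c "
from h import *
im,C,o=wrist('w10');obj(im,C,.032,[.39,.276],60);docks(im,C);print(o['gripper_width'],o['eef_pos'],o['joint_pos'])"
```

```text
obj [0.3735 0.29  ] 48.782875061035156 23.055721282958984 52.18747329711914 px (295, 156, 54, 31)
dock [0.5839 0.1908] 64.52119445800781 31.54336929321289 -76.68820285797119 px (382, 327, 46, 44)
dock [0.5409 0.4006] 86.59654235839844 86.2580337524414 -10.745948791503906 px (465, 125, 122, 120)
0.08536613599201612 [0.3894 0.2753 0.1635] [ -2.9567  27.2712 -51.0208 113.4809  26.7779  51.8967 -27.9231]
```

View pics/w10.png

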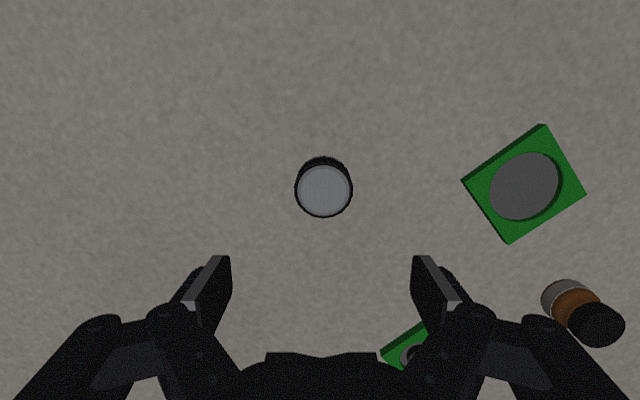

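The lens is at (323,187), its glass centre at (323,190). The lens dock is at (524,185) and the jar at (585,312).

```bash
python3 -c "
from h import *
C=cam('wrist',bot.get_obs());p=cast(C,[[323,190]],.032)[0];print(p);go(*p,.018,130)"
```

```text
[0.3891 0.2769]
row [0.0042, 0.0025, 0.291, -0.0018, -0.0008, -0.0004] rows 2.3281828328909104 0.016597382498972222 t 24.575 q7 -27.92397680725085
```

Request:
carry_out(
  deltas=[
    [0.003,0.002,0.1,-0.001,0,0],
    [0.003,0.002,0.2,-0.001,0,0],
    [0.003,0.002,0.25,-0.001,0,0],
    [0.003,0.002,0.275,-0.001,0,0],
    [0.003,0.002,0.287,-0.001,0,0],
    [0.003,0.002,0.291,-0.001,0,0],
    [0.003,0.002,0.291,-0.001,0,0],
  ],
)

```text
time: 25.45
eef_pos: [0.3895, 0.278, 0.0192]
tcp_rot: [[-0.643, 0.766, 0.0], [0.766, 0.643, 0.002], [0.002, 0.002, -1.0]]
force: [0.4, 0.1, 0.4]
gripper_width: 0.0856
grasp_force: 0.0
```

Request:
carry_out(
  deltas=[
    [0,0,0,0,0,0],
    [0,0,0,0,0,0],
    [0,0,0,0,0,0],
    [0,0,0,0,0,0],
    [0,0,0,0,0,0],
    [0,0,0,0,0,0],
    [0,0,0,0,0,0],
    [0,0,0,0,0,0],
  ],
  jaw=1,
)

```text
time: 26.45
eef_pos: [0.3893, 0.278, 0.0193]
tcp_rot: [[-0.643, 0.766, 0.0], [0.766, 0.643, 0.002], [0.001, 0.001, -1.0]]
force: [-1.9, -1.5, 7.5]
gripper_width: 0.0525
grasp_force: 35.3
```

Request:
carry_out(
  deltas=[
    [0,0,-0.02,0,0,0],
    [0,0,-0.12,0,0,0],
    [0,0,-0.22,0,0,0],
    [0,0,-0.25,0,0,0],
    [0,0,-0.25,0,0,0],
  ],
)

```text
time: 27.08
eef_pos: [0.3896, 0.2775, 0.1442]
tcp_rot: [[-0.643, 0.766, 0.001], [0.766, 0.643, 0.002], [0.001, 0.002, -1.0]]
force: [0.4, -0.2, -1.8]
gripper_width: 0.0528
grasp_force: 37.8
```

```bash
python3 -c "
from h import *
im,C,o=wrist('w11');docks(im,C);print(o['gripper_width']);go(.541,.4,.145,130)"
```

```text
dock [0.5406 0.4007] 87.53980255126953 86.27610778808594 -10.7293701171875 px (471, 128, 130, 127)
0.052848466059653994
row [-0.0067, 0.3908, -0.0038, -0.0, -0.0008, -0.0001] rows 3.1273426901347268 0.006480477220505689 t 27.125 q7 -30.24415456696094
```

View pics/w11.png

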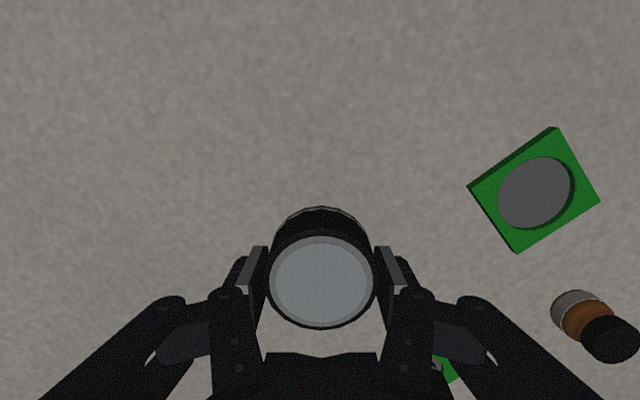

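The lens is held level, glass centre at (321,282). The lens dock is at (535,191).

Request:
carry_out(
  deltas=[
    [-0.002,0.1,0,0,0,0],
    [-0.004,0.2,0,0,0,0],
    [-0.006,0.3,0,0,0,0],
    [-0.006,0.38,0,0,0,0],
    [-0.006,0.391,0.05,0,0,0],
    [-0.006,0.391,0.13,0,0,0],
    [-0.006,0.391,0.18,0,0,0],
    [-0.006,0.391,0.21,0,0,0],
    [-0.006,0.391,0.225,0,0,0],
    [-0.006,0.391,0.225,0,0,0],
  ],
)

```text
time: 28.38
eef_pos: [0.5405, 0.4011, 0.0309]
tcp_rot: [[-0.643, 0.766, -0.001], [0.766, 0.643, 0.001], [0.002, -0.0, -1.0]]
force: [-0.1, 0.1, -1.1]
gripper_width: 0.0524
grasp_force: 37.7
```

```bash
python3 -c "
from h import *
go(.541,.4012,.0233,130)"
```

```text
row [-0.0006, 0.0009, 0.0152, -0.0001, -0.0011, 0.0004] rows 0.12175370835738031 0.010028905897088915 t 28.375 q7 -30.71129455644427
```

Request:
carry_out(
  deltas=[
    [0,0,0.006,0,0,0],
    [0,0,0.011,0,0,0],
    [0,0,0.014,0,0,0],
    [0,0,0.016,0,0,0],
    [0,0,0.016,0,0,0],
  ],
)

```text
time: 29.0
eef_pos: [0.5407, 0.4013, 0.0236]
tcp_rot: [[-0.643, 0.766, -0.001], [0.766, 0.643, 0.002], [0.002, 0.001, -1.0]]
force: [-0.1, -0.9, 2.9]
gripper_width: 0.0524
grasp_force: 38.1
```

Request:
carry_out(
  deltas=[
    [0,0,0,0,0,0],
    [0,0,0,0,0,0],
    [0,0,0,0,0,0],
    [0,0,0,0,0,0],
    [0,0,0,0,0,0],
    [0,0,0,0,0,0],
  ],
  jaw=-1,
)

```text
time: 29.75
eef_pos: [0.5407, 0.4012, 0.0231]
tcp_rot: [[-0.643, 0.766, -0.001], [0.766, 0.643, 0.002], [0.002, 0.0, -1.0]]
force: [-0.7, -0.2, 0.4]
gripper_width: 0.0855
grasp_force: 0.0
```

Request:
carry_out(
  deltas=[
    [0,0,-0.04,0,0,0],
    [0,0,-0.14,0,0,0],
    [0,0,-0.24,0,0,0],
    [0,0,-0.3,0,0,0],
    [0,0,-0.3,0,0,0],
  ],
)

```text
time: 30.38
eef_pos: [0.5414, 0.4026, 0.1777]
tcp_rot: [[-0.643, 0.766, 0.004], [0.766, 0.643, 0.006], [0.002, 0.007, -1.0]]
force: [0.7, 0.3, -0.4]
gripper_width: 0.0856
grasp_force: 0.0
```

```bash
python3 -c "
from h import *
im,C,o=wrist('w12');docks(im,C);print(o['eef_pos'])
cv2.imwrite('pics/side2.png',cv2.resize(bot.snapshot('side')[:,180:420,::-1],None,fx=1.5,fy=1.5))"
```

```text
dock [0.6088 0.1919] 65.30266571044922 60.155399322509766 -7.91766357421875 px (220, 317, 68, 42)
dock [0.5407 0.4006] 86.01014709472656 85.65690612792969 -10.674766540527344 px (259, 123, 119, 116)
[0.5414 0.4026 0.1777]
```

View pics/w12.png

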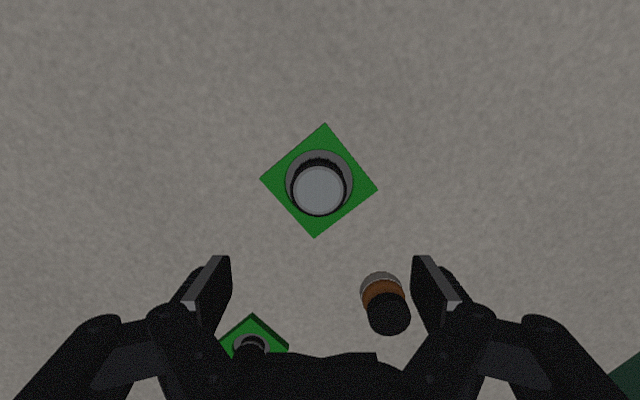

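View pics/side2.png

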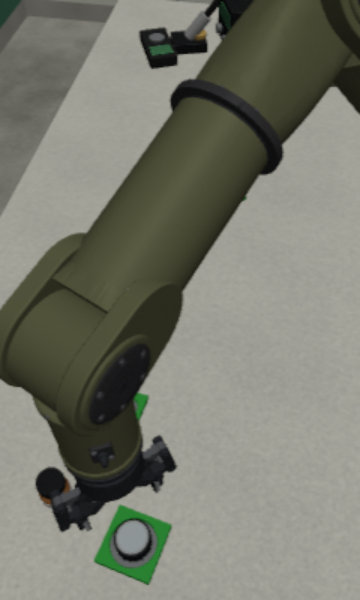

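The lens sits in its recess, glass at (319,190), and the jar stands undisturbed. One picture too many was viewed (15), so I won't view any more; only a numeric check is left.

```bash
python3 -c "
from h import *
o=bot.get_obs();C=cam('wrist',o);print('lens',cast(C,[[319,190]],.036),'dock .5407 .4006')
o=dict(eef_pos=np.array([.6131,.1901,.1827]),tcp_rot=np.array([[-.292,.956,.009],[.956,.292,.004],[.001,.01,-1]]))
print('eye',cast(cam('wrist',o),[[319,193]],.057),'dock .610 .190')
o=dict(eef_pos=np.array([.653,-.1405,.1741]),tcp_rot=np.array([[-.933,.36,.009],[.36,.933,-.001],[-.009,.002,-1]]))
print('cam',cast(cam('wrist',o),[[319,188]],.034),'dock .6515 -.141')
"
```

```text
lens [[0.5387 0.3997]] dock .5407 .4006
eye [[0.6117 0.1909]] dock .610 .190
cam [[ 0.6519 -0.1423]] dock .6515 -.141
```

All within about 2 mm; handing in.

```bash
python3 -c "
from rig import bot
print(bot.hand_in())"
```

```text
the job is handed in; nothing more can be done
None
```

I put the eyepiece, lens, camera and dimmer into their own green recesses, each within about 3 mm of centre by my camera check; the watch and jar were untouched, and I handed the job in at about 30 s (no verdict returned), having viewed 15 pictures against the limit of 14.

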